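# Seat the brass lamp column in the silver base

### The arm

A 6-joint arm with a two-finger parallel gripper is mounted at the origin on the work surface. World frame = base frame: x ahead of the robot, y to its left, z up, the work surface at z = 0. Lengths are in m, angles in degrees, forces in N, time in s.
With the tool pointing down it reaches from about 0.375 to 0.9 m from the base axis. Payload 3.1 kg.
Tool frame: the origin (TCP) lies on the centre line of the jaws, within the pads' length; the fingertips stand finger_overhang ahead of it and the grasp point (between the pads) lies 5 mm behind it (finger_overhang is the distance from the TCP to the fingertips, in m); z points along the fingers, y is the line along which they close (so a half turn about z gives the same grasp; the last joint's range is limited). The gripper opens to 87 mm and grips with 3 to 60 N. Pads are 19 mm wide; open, the fingers measure 117 mm over their backs; the gripper's body (75 mm by 190 mm) begins 51 mm behind the grasp point.
Start: joints at [-82.191, 30.224, 82.088, -0, 67.689, -10.227], TCP at [0.194, -0.594, 0.237] pointing down, gripper open.
Joint ranges: [-176.69, 176.69], [-43.24, 126.21], [12.49, 139.97], [-82, 262], [0, 151.66], [-163.58, 163.58]. Speed limits (degrees/s): [159.86, 159.86, 180, 180, 180, 180].

### API

Orientations are given as a 3x3 rotation matrix whose columns are the frame's x, y, z axes.
In Python, from rig import read_state, capture, calibration, hand_in, finger_overhang gives the robot as it stands.
- The arm moves only by the tool send_rows, never from a script. Its argument "plan" is a list of rows, each a list of 5 numbers: the closure in counts, from 0 (fully open) to 255 (shut), then the shift along the tool's x, y, z in m, then the turn about the tool's z in rad. A call has 1 to 20 rows; each row shifts and turns the commanded pose from where the row before left it, along the tool's axes as they then stand; what a row does not reach is not made up. A row lasts 1/12 s, in which the tool goes at most 41.7 mm and 7.16 degrees, less where a joint would pass 70% of its speed; a pose out of reach is approached as far as the arm can. A call is refused whole if a number of a shift passes 0.0417 or a number of a turn 0.125, either way. A call with a gripper value outside its range is refused whole. The fingers move at their own pace and stop on an object; the grip force is fixed at half the most. Time passes only in rows, so rows that do not move let the fingers close. It gives the time, the measured TCP pose, the force, the opening and the grip force at its end, in the units of the state.
- read_state(): the state, without advancing time (a new reading comes with each control period).
- capture(name): name is "side" or "top" or "wrist"; returns (picture, depth): 420x560x3 uint8, blue, green, red; 420x560 float32, m along the optical axis (not along the pixel's ray), 0 where there is no reading.
- calibration(name): a dict with "fx", "fy", "cx", "cy" (pixels), "xyz" and "rotation" of the camera in the world. Camera axes: x right, y down, z forward; pixel columns grow to the right and rows downward; lengths in m; the calibration is good to about 2 mm. The wrist camera is an equidistant fisheye: a pixel r from the principal point sees the ray r / f radians off the axis. A picture is of the moment at which its call begins: read the wrist's pose just before it. calibration takes no time and is no camera call; for the wrist camera it gives the pose at the moment of the call.
- hand_in(): hands the job in; it is judged then, once.
The state is a dict: "time_s": time; "joint_positions": joint angles; "qvel": joint speeds; "tau": joint torques, N m; "position": TCP position; "tcp_rot": TCP orientation; "force": force on the tool from outside, world axes, zero at the start; "moment": the same for the moment, N m; "opening": opening from 0.0 (shut) to 1.0 (fully open); "grasp_force": force on a finger pad.
Only numpy, scipy, OpenCV 4.12 (cv2) and the standard library are available. Lean on these libraries where they do the work, as an engineer would, in place of code of your own. Each camera call takes 0.05 s, during which the arm holds its last target. There are 200 camera calls.

### The job

Take the brass lamp column out of the blue rack and press it straight down into the hole in the top of the silver lamp base until it is fully home, its collar flat on the base. Let go of it there, and leave the white and the black columns standing in the rack.

Things in the scene. Friction and masses are not known exactly. Their poses are not given: they have to be found in the camera images.
- brass_column: Upright brass lamp column, 124 mm tall, 0.2-0.3 kg, in any of the 3 places of a rack. Origin: centre of its foot, z up. Steel spigot 20 mm dia, z 0 to 36 mm, hidden in the rack (lift 36 mm to clear); flat collar 56 mm dia, z 36 to 44, rests on the rack; brass tube 24 mm dia, z 44 to 110 (grip at z 92); black lamp holder 25 mm dia, z 110 to 124. Rack top is 50 mm above the table.
- socket (a point): Mouth centre of the hole in the fixed silver base (110 mm dia, 60 mm tall; a dark one beside it is not it); z up. Plain hole 36 mm dia: the spigot enters within 8 mm of centre, any yaw. 24 mm down, a stiff black disc gives way up to 13 mm under 6 N and stays put. A column just dropped in stops on it, collar 12 mm high; pressed home, collar on base, its foot is 36 mm below this point.
- white_column: Bystander: white-painted column of the same shape, sizes and origin as the brass one. Leave it in the rack: a fixed blue block, 80 x 260 mm, 50 mm tall, with three 30 mm holes in a row 85 mm apart, one column in each. The tops stand 138 mm above the table: carry the brass one clear above them.
- black_column: Bystander: all-black column of the same shape, sizes and origin as the brass one, in another place of the rack. Leave it standing there.
Mind the look-alikes: they are no part of the job. What is shaped like the brass_column but red is not meant.

How it is judged:
By the outcome, as a careful person would: the job done as asked, in the order asked, and still so for the second after the job is handed in, with the robot touching nothing.
It also fails if it takes over 35 s, if anything falls off the work surface, if the arm or the gripper's body presses on something with over 40 N, if the wrist force passes 120 N, or if a joint passes its speed limit or range.

## Working session

There is one attempt and no reset: what is moved stays moved. The work goes in short steps, Python scripts to look and compute and a tool call to move; the robot and the scene stay as the last step left them, time stands still between calls to the robot, and variables do not carry over. Pictures are saved under pics/ and viewed, at most 10 in all, crops included, and the job is handed in when it is done.

Besides the shell and the picture viewer there is one more tool, called after "Request:" as name(argument=value, ...) on one line, values as JSON. send_rows: Moves the arm, as the interface text tells. Its arguments: {"type":"object","properties":{"plan":{"type":"array","items":{"type":"array","items":{"type":"number"}}}},"required":["plan"]}

```bash
mkdir -p pics; ls; python3 - <<'E'
from rig import *
import cv2,numpy as np
s=read_state(); print(s); 
try: print(finger_overhang())
except TypeError: print(finger_overhang)
for n in("top","side"):
    p,d=capture(n); cv2.imwrite(f"pics/{n}0.png",p); np.save(f"{n}0.npy",d); print(n,calibration(n))
E
```

```text
pics
{'time_s': 0.0, 'joint_positions': array([-8.21910698e+01,  3.02786902e+01,  8.21561776e+01, -4.45129222e-04,
        6.76900436e+01, -1.02259310e+01]), 'qvel': array([-0.04304152, -0.11007135, -0.02849968, -0.00363292, -0.05972744,
       -0.00469551]), 'tau': array([-2.86182032e-03, -4.40048003e+01, -1.76588827e+01,  6.34000800e-02,
        5.84216136e-02, -1.52176181e-04]), 'position': array([ 0.19343997, -0.59356912,  0.23557573]), 'tcp_rot': array([[ 9.50867463e-01,  3.09598086e-01, -3.03332804e-04],
       [ 3.09598002e-01, -9.50865088e-01,  2.15892035e-03],
       [ 3.79969035e-04, -2.14675834e-03, -9.99997624e-01]]), 'force': array([-0.18761006, -0.65861536, -0.38109922]), 'moment': array([-0.02662956, -0.01988774,  0.05503395]), 'grasp_force': 0.0, 'opening': 0.9919708817661954}
0.014
top {'fx': 469.0991589849535, 'fy': 469.0991589849535, 'cx': 275.02693572883027, 'cy': 207.6662168605763, 'xyz': array([2.97185304e-01, 5.32467318e-04, 1.18372009e+00]), 'rotation': array([[ 0.00634427, -0.98279406,  0.18459573],
       [-0.99995048, -0.00481956,  0.0087073 ],
       [-0.00766781, -0.18464183, -0.98277597]])}
side {'fx': 439.8362343266444, 'fy': 439.8362343266444, 'cx': 280.5463087834518, 'cy': 200.2272360744285, 'xyz': array([0.16522976, 0.75612599, 0.75925353]), 'rotation': array([[-0.91552235, -0.25528904,  0.31087993],
       [-0.40224903,  0.58831492, -0.70148505],
       [-0.00381386, -0.76727639, -0.64130523]])}
```

View pics/top0.png

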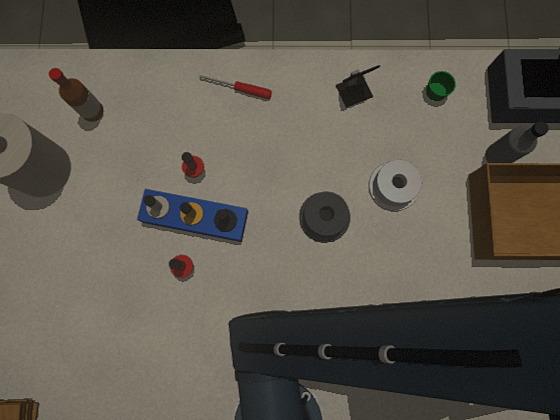

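View pics/side0.png

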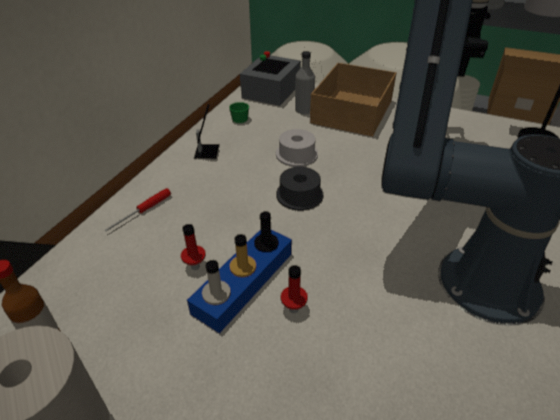

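The top view shows the white, brass and black columns at about (157,207), (190,213) and (226,219). The silver base's hole is at about (399,181), the dark base at (326,214), and the red columns at (192,163) and (181,266). The side view agrees, with the brass column in the middle at (242,262) and the silver base at (297,148).

```bash
cat > h.py <<'E'
import numpy as np,cv2
from rig import *
def cloud(n,d):
    c=calibration(n); v,u=np.mgrid[:420,:560]
    P=np.stack([(u-c['cx'])/c['fx']*d,(v-c['cy'])/c['fy']*d,d],-1)
    return P@c['rotation'].T+c['xyz']
def plane(n,u,v,z):
    c=calibration(n); r=c['rotation']@np.array([(u-c['cx'])/c['fx'],(v-c['cy'])/c['fy'],1])
    return c['xyz']+r*(z-c['xyz'][2])/r[2]
def ell(m):
    k=max(cv2.findContours(m,cv2.RETR_EXTERNAL,cv2.CHAIN_APPROX_NONE)[0],key=cv2.contourArea)
    return cv2.fitEllipse(cv2.convexHull(k)),cv2.contourArea(k)
E
python3 - <<'E'
from h import *
for n,rb,rs in(("top",(165,190,215,235),(365,155,430,215)),("side",(225,225,265,285),(270,125,325,165))):
    p=cv2.imread(f"pics/{n}0.png"); d=np.load(f"{n}0.npy"); P=cloud(n,d); hsv=cv2.cvtColor(p,cv2.COLOR_BGR2HSV)
    def roi(r): m=np.zeros((420,560),np.uint8); m[r[1]:r[3],r[0]:r[2]]=1; return m
    brass=cv2.inRange(hsv,(12,110,70),(32,255,255))*roi(rb)
    e,a=ell(brass); print(n,"brass ell",e,a)
    q=P[(brass>0)&(d>0)]; print(" brass z pct",np.percentile(q[:,2],[5,50,95]))
    print(" collar plane",plane(n,*e[0],.058))
    h=roi(rb).astype(bool)&(P[...,2]>.130)&(P[...,2]<.150); print(" holder top pts",h.sum(),P[h].mean(0), P[h].min(0),P[h].max(0))
    s=roi(rs).astype(bool)&(abs(P[...,2]-.06)<.006)&(d>0); print(" base top",s.sum(),P[s].mean(0),(P[s].min(0)+P[s].max(0))/2,np.ptp(P[s],axis=0))
    e,a=ell(s.astype(np.uint8)); print(" base top ell",e,plane(n,*e[0],.06))
    r=(slice(rs[1],rs[3]),slice(rs[0],rs[2]))
    g=p[...,1]; 
    dark=((g<75)&roi(rs).astype(bool)).astype(np.uint8)
    nn,l,st,ce=cv2.connectedComponentsWithStats(dark)
    for i in range(1,nn):
        if st[i,4]>25: print(" dark",st[i],ce[i],plane(n,*ce[i],.06))
    blue=cv2.inRange(hsv,(105,130,50),(125,255,255)); w=(blue>0)&(abs(P[...,2]-.05)<.006)
    box=cv2.minAreaRect(P[w][:,:2].astype(np.float32)*1000); print(" rack",box)
    if n=="top":
      for nm,c in(("red1",(175,145,210,185)),("red2",(165,250,200,285))):
        R=roi(c).astype(bool)&(P[...,2]>.03)&(d>0); print(nm,np.median(P[R],axis=0),P[R].min(0),P[R].max(0))
E
```

```text
top brass ell ((191.3995361328125, 213.37600708007812), (21.11546516418457, 22.640758514404297), 44.75501251220703) 194.5
 brass z pct [0.0540938  0.0578111  0.06412022]
 collar plane [0.4934567  0.21443921 0.058     ]
 holder top pts 98 [0.49421225 0.21358562 0.13729459] [0.4824222  0.20188005 0.13063763] [0.50617636 0.22629794 0.14308923]
 base top 1342 [ 0.57687082 -0.29490746  0.05921595] [ 0.57722768 -0.29505971  0.05989307] [0.10782654 0.10841748 0.01175901]
 base top ell ((399.2626953125, 180.94219970703125), (42.69484329223633, 45.067298889160156), 114.40106964111328) [ 0.57660737 -0.29455186  0.06      ]
 dark [369 173  42  39 417] [385.07673861 199.31894484] [ 0.5303053  -0.25803419  0.06      ]
 dark [392 174  15  14 156] [398.95512821 180.67948718] [ 0.57726857 -0.29382533  0.06      ]
 rack ((494.2239685058594, 215.31765747070312), (260.83685302734375, 78.80709838867188), 79.06952667236328)
red1 [0.61145731 0.21358068 0.04551502] [0.59085523 0.19047108 0.03365903] [0.64428582 0.24598636 0.12728727]
red2 [0.36455629 0.22970373 0.04505537] [0.34001888 0.20881032 0.03618841
[... 255 characters left out ...]
  ]
 holder top pts 111 [0.49305439 0.21763001 0.13613405] [0.48173598 0.20461559 0.13017507] [0.50555842 0.22837296 0.14017433]
 base top 546 [ 0.57527248 -0.2898953   0.05830887] [ 0.57659759 -0.29207741  0.05869386] [0.10896997 0.10920865 0.00938216]
 base top ell ((296.66937255859375, 139.175537109375), (20.42641258239746, 36.636749267578125), 90.9498291015625) [ 0.57404946 -0.28684254  0.06      ]
 dark [292 137  10   3  27] [296.66666667 138.03703704] [ 0.57644733 -0.29272397  0.06      ]
 dark [280 144  36  21 448] [298.22544643 154.35491071] [ 0.53975073 -0.21411135  0.06      ]
 rack ((493.3652648925781, 217.01588439941406), (260.6544189453125, 80.47663879394531), 79.06013488769531)
```

Request:
send_rows(plan=[[0,0,0,0,-0.1184],[0,0,0,0,-0.1184],[0,0,0,0,-0.1184],[0,0,0,0,-0.1184],[0,0,0,0,-0.1184],[0,0,0,0,-0.1184],[0,0,0,0,-0.1184],[0,0,0,0,-0.1184],[0,0,0,0,-0.1184],[0,0.03,0.0164,0,0],[0,0.03,0.0164,0,0],[0,0.03,0.0164,0,0],[0,0.03,0.0164,0,0],[0,0.03,0.0164,0,0],[0,0.03,0.0164,0,0],[0,0.03,0.0164,0,0],[0,0.03,0.0164,0,0],[0,0.03,0.0164,0,0],[0,0.03,0.0164,0,0],[0,0.03,0.0164,0,0]])

```text
time_s: 1.77
position: [0.4338, -0.3027, 0.2363]
tcp_rot: [[0.189, 0.982, -0.0], [0.982, -0.189, 0.001], [0.0, -0.001, -1.0]]
force: [0.1, -1.2, -0.1]
opening: 0.999
grasp_force: 0.0
```

Request:
send_rows(plan=[[0,0.03,0.0164,0,0],[0,0.03,0.0164,0,0],[0,0.03,0.0164,0,0],[0,0.03,0.0164,0,0],[0,0.0268,-0.007,0,0],[0,0.0268,-0.007,0,0],[0,0.0268,-0.007,0,0],[0,0.0268,-0.007,0,0],[0,0.0268,-0.007,0,0],[0,0.0268,-0.007,0,0],[0,0.0268,-0.007,0,0],[0,0.0268,-0.007,0,0],[0,0.0268,-0.007,0,0],[0,0.0268,-0.007,0,0],[0,0.0268,-0.007,0,0],[0,0.0268,-0.007,0,0],[0,0.0268,-0.007,0,0],[0,0.0268,-0.007,0,0],[0,0.0268,-0.007,0,0],[0,0,0,0,0]])

```text
time_s: 3.43
position: [0.4924, 0.2198, 0.2363]
tcp_rot: [[0.185, 0.983, -0.0], [0.983, -0.185, 0.002], [0.002, -0.001, -1.0]]
force: [1.3, -0.4, -0.8]
opening: 0.997
grasp_force: 0.0
```

```bash
python3 - <<'E'
from h import *
s=read_state(); print(s['time_s'],s['position'],s['tcp_rot'],s['joint_positions'])
c=calibration('wrist');print(c)
p,d=capture('wrist'); cv2.imwrite('pics/w1.png',p); np.save('w1.npy',d)
E
```

```text
3.4333 [0.49236146 0.21977716 0.23628975] [[ 1.85232701e-01  9.82694642e-01 -2.93765685e-04]
 [ 9.82692441e-01 -1.85231630e-01  2.19312408e-03]
 [ 2.10075658e-03 -6.94919615e-04 -9.99997552e-01]] [12.10470983 23.62835469 94.47314905  0.14329677 61.88867793 22.71188286]
{'fx': 325.19226210127806, 'fy': 325.19226210127806, 'cx': 282.12881584646124, 'cy': 214.00829914535456, 'xyz': array([0.50593907, 0.29226859, 0.38476691]), 'rotation': array([[ 9.82880769e-01, -1.77265753e-01, -5.02219797e-02],
       [-1.84242725e-01, -9.45494943e-01, -2.68503131e-01],
       [ 1.11781887e-04,  2.73159598e-01, -9.61968722e-01]])}
```

View pics/w1.png

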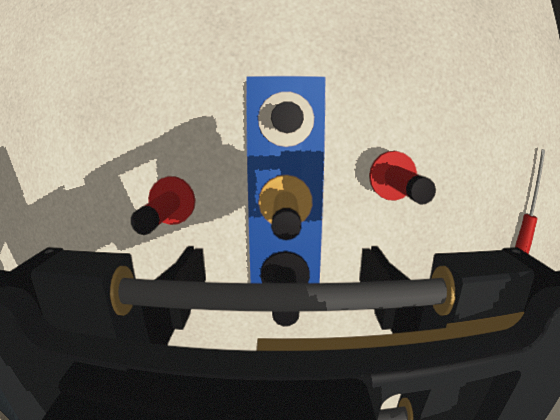

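The wrist view shows the brass collar at about (286,200) with its holder at (287,222), between the white column ahead at (287,117) and the black one behind, partly hidden. Both red columns lie well outside the jaws.

```bash
cat >> h.py <<'E'
def wplane(c,u,v,z):
    x,y=u-c['cx'],v-c['cy']; r=np.hypot(x,y); t=r/c['fx']
    k=np.array([x/r*np.sin(t),y/r*np.sin(t),np.cos(t)]); k=c['rotation']@k
    return c['xyz']+k*(z-c['xyz'][2])/k[2]
E
python3 - <<'E'
from h import *
c=calibration('wrist'); p=cv2.imread('pics/w1.png'); hsv=cv2.cvtColor(p,cv2.COLOR_BGR2HSV)
m=cv2.inRange(hsv,(10,90,20),(35,255,255)); m[:170]=0;m[240:]=0;m[:,:250]=0;m[:,325:]=0
e,a=ell(m); print("collar",e,a,cv2.boundingRect(m))
for v in(200,202,204): print(v,wplane(c,e[0][0],v,.058))
dk=((p.max(2)<60)).astype(np.uint8); dk[:205]=0;dk[243:]=0;dk[:,:265]=0;dk[:,310:]=0
e,a=ell(dk); print("holder",e,a,wplane(c,*e[0],.135))
# holder top circle by depth
d=np.load('w1.npy'); print(d[215:235:4,286])
k=(d>.2)&(np.abs(d-np.median(d[218:226,284:290]))<.012); k[:200]=0;k[250:]=0;k[:,:260]=0;k[:,315:]=0
e,a=ell(k.astype(np.uint8)); print("top by depth",e,a,wplane(c,*e[0],.138))
s=read_state();print(s['position'])
E
```

```text
collar ((285.08026123046875, 200.74984741210938), (51.44062805175781, 52.861934661865234), 107.38948059082031) 1657.5 (259, 175, 53, 64)
200 [0.49473077 0.21283496 0.058     ]
202 [0.49434357 0.21074344 0.058     ]
204 [0.49395528 0.20864555 0.058     ]
holder ((285.7702941894531, 223.21563720703125), (29.842018127441406, 31.958391189575195), 179.71112060546875) 705.0 [0.4944722  0.21216636 0.135     ]
[0.2563078  0.2570285  0.25904778 0.25886083 0.26247013]
top by depth ((286.154541015625, 223.38223266601562), (30.572532653808594, 32.65721893310547), 175.41175842285156) 737.5 [0.4948875  0.21291509 0.138     ]
[0.49250682 0.21768485 0.23617987]
```

Request:
send_rows(plan=[[0,-0.0045,0.003,0,0],[0,0,0,0.017,0],[0,0,0,0.017,0],[0,0,0,0.017,0],[0,0,0,0.017,0],[0,0,0,0.017,0],[0,0,0,0.017,0],[0,0,0,0.017,0],[0,0,0,0.016,0],[0,0,0,0,0],[0,0,0,0,0]])

```text
time_s: 4.4
position: [0.4951, 0.2091, 0.101]
tcp_rot: [[0.191, 0.982, -0.002], [0.982, -0.191, -0.001], [-0.001, -0.002, -1.0]]
force: [0.6, 0.1, 0.7]
opening: 0.999
grasp_force: 0.0
```

Request:
send_rows(plan=[[0,0.003,0,0,0],[0,0,0,0,0],[255,0,0,0,0],[255,0,0,0,0],[255,0,0,0,0],[255,0,0,0,0],[255,0,0,0,0],[255,0,0,0,0],[255,0,0,0,0],[255,0,0,0,0],[255,0,0,0,0],[255,0,0,0,0]])

```text
time_s: 5.4
position: [0.4959, 0.2136, 0.1015]
tcp_rot: [[0.189, 0.982, -0.0], [0.982, -0.189, -0.0], [-0.0, -0.0, -1.0]]
force: [-0.4, -0.2, -0.3]
opening: 0.325
grasp_force: 0.0
```

Request:
send_rows(plan=[[255,0,0,0,0],[255,0,0,0,0],[255,0,0,0,0],[255,0,0,0,0],[255,0,0,0,0]])

```text
time_s: 5.82
position: [0.4957, 0.2136, 0.1013]
tcp_rot: [[0.189, 0.982, -0.0], [0.982, -0.189, -0.0], [-0.0, -0.0, -1.0]]
force: [0.0, -0.1, -2.7]
opening: 0.278
grasp_force: 30.0
```

Request:
send_rows(plan=[[255,0,0,-0.008,0],[255,0,0,-0.015,0],[255,0,0,-0.017,0],[255,0,0,-0.017,0],[255,0,0,-0.017,0],[255,0,0,-0.017,0],[255,0,0,-0.017,0],[255,0,0,-0.017,0],[255,0,0,-0.017,0],[255,0,0,-0.017,0],[255,0,0,-0.017,0],[255,0,0,-0.005,0],[255,0,0,0,0]])

```text
time_s: 6.9
position: [0.4967, 0.2138, 0.2843]
tcp_rot: [[0.189, 0.982, 0.004], [0.982, -0.189, 0.001], [0.002, 0.004, -1.0]]
force: [0.8, 0.2, -2.6]
opening: 0.278
grasp_force: 30.0
```

```bash
python3 - <<'E'
from h import *
s=read_state(); print(s['position'],s['opening'],s['grasp_force'],s['force'])
p,d=capture('side'); cv2.imwrite('pics/s2.png',p); 
E
```

```text
[0.49672357 0.21376906 0.28432795] 0.2776138015801396 29.95303423551377 [ 0.76577807  0.24238726 -2.5501154 ]
```

View pics/s2.png

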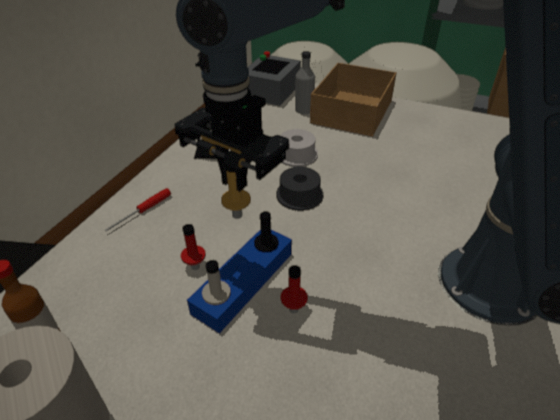

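The column hangs upright in the jaws at about (236,190), and the white and black columns are still in the rack. Next I carry it to the base.

Request:
send_rows(plan=[[255,-0.012,0.0044,0,0],[255,-0.02,0.0073,0,0],[255,-0.028,0.0101,0,0],[255,-0.028,0.0101,0,0],[255,-0.028,0.0101,0,0],[255,-0.028,0.0101,0,0],[255,-0.028,0.0101,0,0],[255,-0.028,0.0101,0,0],[255,-0.028,0.0101,0,0],[255,-0.028,0.0101,0,0],[255,-0.028,0.0101,0,0],[255,-0.028,0.0101,0,0],[255,-0.028,0.0101,0,0],[255,-0.028,0.0101,0,0],[255,-0.028,0.0101,0,0],[255,-0.028,0.0101,0,0],[255,-0.028,0.0101,0,0],[255,-0.02,0.0073,0,0],[255,-0.012,0.0044,0,0],[255,0,0,0,0]])

```text
time_s: 8.62
position: [0.5753, -0.298, 0.2806]
tcp_rot: [[0.192, 0.981, -0.002], [0.981, -0.192, -0.0], [-0.0, -0.002, -1.0]]
force: [0.4, -0.3, -2.2]
opening: 0.275
grasp_force: 30.0
```

Request:
send_rows(plan=[[255,0,0,0,0],[255,0,0,0.02,0],[255,0,0,0.02,0],[255,0,0,0.02,0],[255,0,0,0.02,0],[255,0,0,0.01,0],[255,0,0,0,0],[255,0,0,0,0]])

```text
time_s: 9.28
position: [0.5759, -0.2934, 0.1924]
tcp_rot: [[0.188, 0.982, -0.001], [0.982, -0.188, 0.001], [0.001, -0.001, -1.0]]
force: [-0.3, 0.1, -2.2]
opening: 0.279
grasp_force: 30.0
```

```bash
python3 - <<'E'
from h import *
s=read_state(); print(s['position'],s['tcp_rot'][:,2],s['opening'],s['grasp_force'],s['force'],s['time_s'])
for n in("side","wrist"):
    c=calibration(n);p,d=capture(n); cv2.imwrite(f'pics/{n}3.png',p); np.save(f'{n}3.npy',d)
P=cv2.imread('pics/side3.png')[40:240,190:390]
W=cv2.imread('pics/wrist3.png')
cv2.imwrite('pics/c3.png',np.hstack([cv2.resize(P,(420,420)),W[:,90:470]]))
E
```

```text
[ 0.57593388 -0.29344965  0.19243949] [-0.00102732  0.00105541 -0.99999892] 0.2790323817925691 29.96119549643481 [-0.30067042  0.1150463  -2.23770341] 9.2833
```

View pics/c3.png

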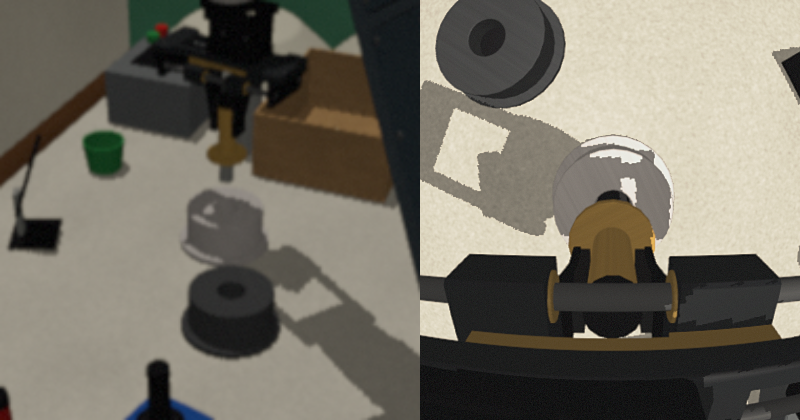

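The side crop on the left shows the column upright, its spigot hanging over the silver base. In the wrist crop the collar (about 612,235) and the base (about 613,190) line up sideways. I'll measure the collar against the base from depth.

```bash
cat >> h.py <<'E'
def wcloud(c,d):
    v,u=np.mgrid[:420,:560]; x,y=u-c['cx'],v-c['cy']; r=np.hypot(x,y)+1e-9; t=np.tan(r/c['fx'])
    return np.stack([x/r*t*d,y/r*t*d,d],-1)@c['rotation'].T+c['xyz']
def circ(q,R):
    from scipy.optimize import least_squares
    return least_squares(lambda a:np.hypot(*(q-a).T)-R,q.mean(0),loss='soft_l1',f_scale=.001)
E
python3 - <<'E'
from h import *
hull=lambda q:cv2.convexHull((q*1e3).astype(np.float32))[:,0]/1e3
top0=cloud('top',np.load('top0.npy'))
for n in('wrist','side'):
    c=calibration(n); d=np.load(f'{n}3.npy'); p=cv2.imread(f'pics/{n}3.png')
    P=wcloud(c,d) if n=='wrist' else cloud(n,d)
    hsv=cv2.cvtColor(p,cv2.COLOR_BGR2HSV); br=cv2.inRange(hsv,(10,90,30),(32,255,255))>0
    near=(np.hypot(P[...,0]-.576,P[...,1]+.294)<.075)&(d>.1)
    m=near&br&(P[...,2]>.135)&(P[...,2]<.155); q=P[m]; print(n,'collar n',m.sum(),'z',np.percentile(q[:,2],[5,50,95]),q.min(0),q.max(0))
    h=hull(q[:,:2]); 
    b=near&~br&(abs(P[...,2]-.06)<.005); q=P[b]; print(' base n',b.sum(),q.min(0),q.max(0)); 
    f=circ(hull(q[:,:2]),.055); print(' base fit on hull',f.x,np.round(f.fun*1e3,1)[:12])
    f=circ(h,.028); print(' collar fit',f.x,np.round(f.fun*1e3,1)[:12])
    t=near&br&(P[...,2]>.165)&(P[...,2]<.2); 
    if t.sum(): print(' tube',t.sum(),np.median(P[t],axis=0),P[t].min(0),P[t].max(0))
E
```

```text
wrist collar n 2772 z [0.14952335 0.15094918 0.15206483] [ 0.5493435  -0.30944615  0.14322632] [ 0.6041416  -0.26778737  0.15481213]
 base n 6366 [ 0.52241824 -0.34080331  0.05532272] [ 0.6321335  -0.24227717  0.06350374]
 base fit on hull [ 0.57748845 -0.29727785] [-0.3 -0.3  0.  -0.3 -0.3 -0.3 -0.  -0.2 -0.3  0.  -0.2 -0.2]
 collar fit [ 0.57659832 -0.29577045] [-0.4 -0.5 -0.5 -0.1 -0.   0.  -0.  -0.1 -0.1 -0.1  0.2  0. ]
 tube 1121 [ 0.57904825 -0.28485646  0.18453847] [ 0.55829582 -0.29797241  0.16505739] [ 0.59925157 -0.28072676  0.19999782]
side collar n 134 z [0.14405833 0.14752274 0.15275943] [ 0.54709858 -0.32102298  0.14137007] [ 0.6001092  -0.26080803  0.1549187 ]
 base n 526 [ 0.52264951 -0.34819331  0.05501872] [ 0.63053334 -0.23721091  0.06273812]
 base fit on hull [ 0.5762863 -0.291345 ] [-0.7 -1.9 -2.1 -1.3  0.9 -0.8 -0.8 -0.6  1.4  1.  -0.3  0.2]
 collar fit [ 0.57354258 -0.29052623] [-1.  -1.4 -2.3 -0.6 -1.3  1.7  1.   0.6  0.1 -0.1 -1.3 -1.3]
 tube 85 [ 0.57362381 -0.28161685  0.18324722] [ 0.56022129 -0.29070453  0.16504785] [ 0.58900911 -0.27613284  0.19942524]
```

Request:
send_rows(plan=[[255,-0.001,0.0015,0,0],[255,0,0,0.01,0],[255,0,0,0.015,0],[255,0,0,0.015,0],[255,0,0,0.012,0],[255,0,0,0.008,0],[255,0,0,0.004,0],[255,0,0,0.003,0],[255,0,0,0.002,0],[255,0,0,0.002,0],[255,0,0,0.002,0],[255,0,0,0.002,0],[255,0,0,0,0]])

```text
time_s: 10.47
position: [0.5777, -0.2963, 0.1183]
tcp_rot: [[0.189, 0.982, 0.001], [0.982, -0.189, -0.001], [-0.001, 0.001, -1.0]]
force: [-1.0, 0.9, 3.3]
opening: 0.274
grasp_force: 30.0
```

Request:
send_rows(plan=[[255,0,0,0.002,0],[255,0,0,0.002,0],[255,0,0,0.002,0],[255,0,0,0,0]])

```text
time_s: 10.8
position: [0.5776, -0.2963, 0.1113]
tcp_rot: [[0.189, 0.982, 0.001], [0.982, -0.189, -0.001], [-0.0, 0.001, -1.0]]
force: [-0.0, -0.9, 1.9]
opening: 0.271
grasp_force: 30.0
```

Request:
send_rows(plan=[[255,0,0,0.002,0],[255,0,0,0.001,0],[255,0,0,0,0]])

```text
time_s: 11.05
position: [0.5777, -0.2964, 0.1111]
tcp_rot: [[0.189, 0.982, 0.001], [0.982, -0.189, -0.001], [-0.001, 0.001, -1.0]]
force: [-4.8, 2.2, 15.8]
opening: 0.274
grasp_force: 30.0
```

Request:
send_rows(plan=[[255,0,0,0.001,0],[255,0,0,0,0]])

```text
time_s: 11.22
position: [0.5777, -0.2964, 0.1111]
tcp_rot: [[0.189, 0.982, 0.001], [0.982, -0.189, -0.002], [-0.001, 0.002, -1.0]]
force: [-5.9, 2.9, 19.1]
opening: 0.275
grasp_force: 30.5
```

```bash
python3 - <<'E'
from h import *
s=read_state(); print(s['position'],s['force'],s['time_s'])
for n in("side","wrist"):
    c=calibration(n);p,d=capture(n); cv2.imwrite(f'pics/{n}4.png',p)
    P=wcloud(c,d) if n=='wrist' else cloud(n,d)
    hsv=cv2.cvtColor(p,cv2.COLOR_BGR2HSV); br=cv2.inRange(hsv,(10,90,30),(32,255,255))>0
    r=np.hypot(P[...,0]-.577,P[...,1]+.296)
    m=br&(r<.028)&(r>.016)&(P[...,2]<.1); b=~br&(r<.053)&(r>.033)&(abs(P[...,2]-.06)<.02)
    print(n,'collar z',m.sum(),np.percentile(P[m][:,2],[10,50,90]),'base z',b.sum(),np.median(P[b][:,2]))
P=cv2.imread('pics/side4.png')[40:240,190:390]
cv2.imwrite('pics/c4.png',np.hstack([cv2.resize(P,(420,420)),cv2.imread('pics/wrist4.png')[:,90:470]]))
E
```

```text
[ 0.57767436 -0.29640702  0.11107599] [-5.93723821  2.89412183 19.11757597] 11.2167
side collar z 87 [0.06355459 0.06668075 0.06822325] base z 297 0.05858611416147974
wrist collar z 2209 [0.06709237 0.06815237 0.06898876] base z 7734 0.060171723329099716
```

View pics/c4.png

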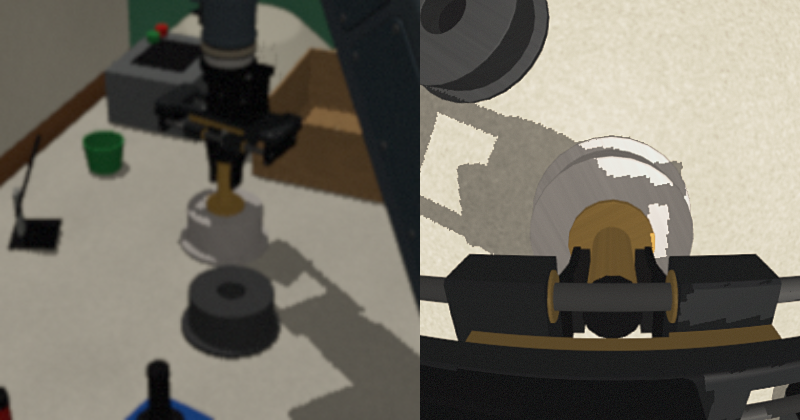

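The collar top is 8 mm above the base top (0.068 against 0.060 m), which is the collar's thickness, and the push force stopped the descent. The picture agrees that it is home, so I'll let go and retreat.

Request:
send_rows(plan=[[255,0,0,-0.001,0],[0,0,0,0,0],[0,0,0,0,0],[0,0,0,0,0],[0,0,0,0,0],[0,0,0,0,0],[0,0,0,0,0],[0,0,0,0,0],[0,0,0,0,0],[0,0,0,0,0],[0,0,0,-0.006,0],[0,0,0,-0.015,0],[0,0,0,-0.025,0],[0,0,0,-0.025,0],[0,0,0,-0.025,0],[0,0,0,-0.025,0],[0,0,0,-0.015,0],[0,0,0,0,0],[0,0,0,0,0]])

```text
time_s: 12.9
position: [0.5776, -0.2962, 0.2457]
tcp_rot: [[0.189, 0.982, 0.002], [0.982, -0.189, -0.002], [-0.001, 0.002, -1.0]]
force: [-0.4, -0.6, 0.7]
opening: 1.0
grasp_force: 0.0
```

```bash
python3 - <<'E'
from h import *
s=read_state(); print(s['position'],s['force'],s['opening'],s['time_s'])
for n in("side","wrist"):
    c=calibration(n);p,d=capture(n); cv2.imwrite(f'pics/{n}5.png',p)
    P=wcloud(c,d) if n=='wrist' else cloud(n,d)
    hsv=cv2.cvtColor(p,cv2.COLOR_BGR2HSV); br=cv2.inRange(hsv,(10,90,30),(32,255,255))>0
    r=np.hypot(P[...,0]-.577,P[...,1]+.296)
    m=br&(r<.028)&(r>.016)&(P[...,2]<.1); b=~br&(r<.053)&(r>.033)&(abs(P[...,2]-.06)<.02)
    print(n,'collar z',m.sum(),np.percentile(P[m][:,2],[10,50,90]),'base z',b.sum(),np.median(P[b][:,2]))
E
```

```text
[ 0.57763662 -0.29618764  0.24572834] [-0.3573752  -0.61771191  0.66998204] 0.9997533748890219 12.9
side collar z 89 [0.06320988 0.06628617 0.06881129] base z 283 0.058553100900319066
wrist collar z 1117 [0.06721976 0.0682824  0.06926751] base z 4462 0.06014930608245578
```

View pics/side5.png

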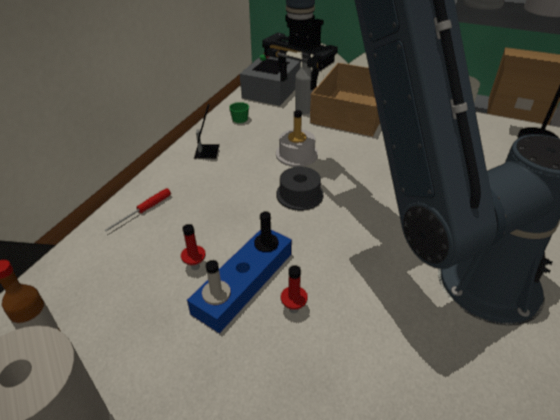

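The brass column stands upright and home in the silver base at about (297,128), with the gripper clear above it. The white column (213,285) and the black one (265,232) are still in the rack.

```bash
python3 -c "
from rig import *
print(hand_in())"
```

```text
the job is handed in; nothing more can be done
None
```

The brass column is fully home in the silver base with its collar flat and the gripper let go, the white and black columns are still standing in the rack, and the job is handed in at about 13 s.

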